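Set the coffee mill for the moka pot

ROBOT

A 6-joint arm with a two-finger parallel gripper is mounted at the origin on the work surface. World frame = base frame: x ahead of the robot, y to its left, z up, the work surface at z = 0. Lengths are in m, angles in rad, forces in N, time in s.
With the tool pointing down it reaches from about 0.375 to 0.9 m from the base axis. Payload 3.1 kg.
Tool frame: the origin (TCP) lies at the very end of the fingers, on their centre line; the grasp point (between the pads) lies 19 mm behind it (grip_depth is the distance from the TCP to the grasp point, in m); z points along the fingers, y is the line along which they close (so a half turn about z gives the same grasp; the last joint's range is limited). The gripper opens to 85 mm and grips with 20 to 120 N. Pads are 22 mm wide; open, the fingers measure 114 mm over their backs; the gripper's body (76 mm by 85 mm) begins 54 mm behind the grasp point. The pads swing forward as they close: fully open they stand 13 mm farther back than shut.
Start: joints at [-1.464, 0.527, 1.433, -0, 1.181, -0.178], TCP at [0.176, -0.6, 0.231] pointing down, gripper open.
Joint ranges: [-3.08, 3.08], [-0.75, 2.2], [0.22, 2.44], [-1.43, 4.57], [0, 2.65], [-2.85, 2.85]. Speed limits (rad/s): [2.79, 2.79, 3.14, 3.14, 3.14, 3.14].

INTERFACE

Orientations are given as a unit quaternion [x, y, z, w].
In Python, from station import * gives the robot as it stands.
- The arm moves only by the tool apply_moves, never from a script. Its argument "plan" is a list of rows, each a list of 7 numbers: the shift along the tool's x, y, z in m, then the turn, a rotation vector about the tool's x, y, z in rad, then the gripper command: -1 is fully open, 1 is shut, values between are in proportion. In form: [[dx, dy, dz, wx, wy, wz, jaw], ...]. A call has 1 to 8 rows; each row shifts and turns the commanded pose from where the row before left it, along the tool's axes as they then stand; what a row does not reach is not made up. A row lasts 1/8 s, in which the tool goes at most 62.5 mm and 10.7 degrees, less where a joint would pass 70% of its speed; a pose out of reach is approached as far as the arm can. A call is refused whole if a number of a shift passes 0.0625 or a number of a turn 0.188, either way. A call with a gripper value outside its range is refused whole. The fingers move at their own pace and stop on an object; "force" is the grip in N (left out, the last holds). Time passes only in rows, so rows that do not move let the fingers close. It gives the time, the measured TCP pose, the force, the opening and the grip force at its end, in the units of the state.
- sense(): the state, without advancing time (a new reading comes with each control period).
- snapshot(name): name is "scene" or "top"; returns the picture (400x640x3 uint8, red, green, blue); there is no depth.
- calibration(name): a dict with "camera_matrix" (3x3 intrinsics, pixels), "k1" (the pictures are not rectified: a ray, as slopes to the right and down, at radius r is drawn at 1 + k1 r^2 times it, then the intrinsics apply), "R" (3x3) and "t" (3): a world point X has camera coordinates R X + t. Camera axes: x right, y down, z forward; pixel columns grow to the right and rows downward; lengths in m; the calibration is good to about 2 mm. A picture is of the moment at which its call begins. calibration takes no time and is no camera call.
- sign_off(): hands the job in; it is judged then, once.
The state is a dict: "t": time; "q": joint angles; "qd": joint speeds; "tau": joint torques, N m; "tcp_pos": TCP position; "tool_rot": TCP orientation; "force": force on the tool from outside, world axes, zero at the start; "ft_torque": the same for the moment, N m; "finger_gap": opening from 0.0 (shut) to 1.0 (fully open); "gripper_force": force on a finger pad.
Only numpy, scipy, OpenCV 4.12 (cv2) and the standard library are available. Lean on these libraries where they do the work, as an engineer would, in place of code of your own. Each camera call takes 0.05 s, during which the arm holds its last target. There are 200 camera calls.

TASK

Set the hand coffee mill for the moka pot: lift its crank off the shaft and lay it flat, knob up, on the wooden board, then screw the knurled brass adjusting cap down clockwise until it bottoms out, and back it off a quarter turn. Finish while still holding the cap between the fingers at that setting - do not let go, I will tighten the lock nut from underneath. Do not drop the crank, and leave the other things on the counter where they stand.

Things in the scene. Friction and masses are not known exactly. Their poses are not given: they have to be found in the camera images.
- mill: coffee mill held fast to the counter by its foot: wooden box 132 x 132 mm, copper hopper (rim 116 mm across, 158 mm up), steel yoke bar along mill y (top 162 mm up). A vertical shaft, 17 mm diameter, carries the brass cap; above the cap come the shaft's shoulder (196 mm up) and a 9 mm square end up to 212 mm, where the crank sits. Origin: shaft axis at counter height, z up
- cap_top (a point): centre of the top face of the knurled brass adjusting cap (cylinder, 36 mm diameter, 20 mm high, white mark on top), on the shaft axis. Bottomed out, its underside is 171 mm and its top 191 mm above the counter; it rises 3 mm per turn. The square shaft end reaches about 21 mm above this point. Around the cap nothing is higher than 162 mm save a 26 mm bearing just under it
- cap (a joint): turn of the adjusting cap on its thread, rad: 0 = bottomed out (hard stop), growing as it is backed off. Right-handed: clockwise seen from above screws it down, counterclockwise backs it off. It starts 1.8 to 3.4 rad from the stop, turns with a light drag (0.06 N m) and stays where it is left
- crank: loose steel crank, 0.10 to 0.20 kg. Origin: underside centre of its hub (22 x 22 x 14 mm, lifts straight up off the square shaft end); x along the arm to the knob, z up. Flat arm 16 mm wide, 6 mm thick, underside 4 mm above the origin, out to 138 mm. On the mill it points along mill -y and droops about 7 degrees. It lies level on a flat surface, on hub and rivet
- crank_grip (a point): point in the middle of the crank's arm near its centre of mass, 62 mm from the hub along crank x, 7 mm above the crank's origin
- crank_knob (a point): underside of the rivet below the crank's wooden knob, 130 mm from the hub along crank x; the knob (32 mm diameter) rises to 44 mm above it
- board: wooden board, fixed, 200 mm (its x) x 260 mm (its y) x 15 mm high; origin at the centre of its underside, its top 15 mm higher
- mug: blue enamel mug, 82 mm diameter, 78 mm high, handle to its +y; leave alone. Origin under its centre
- garlic: white ceramic garlic keeper with lid, 104 mm diameter, 122 mm high; leave alone. Origin under its centre
- moka: aluminium moka pot, about 96 mm diameter and 165 mm high, black handle to its +y; leave alone. Origin under its centre
- beanjar: glass jar of coffee beans, 84 mm diameter, 121 mm high; leave alone. Origin under its centre
- scoop: steel coffee scoop, 140 mm long, lying flat, up to 18 mm high; leave alone. Origin below its handle
Not all that is in view belongs to the job. What is shaped like the crank but red or turquoise is not meant. Leave any blue or pink look-alike of the mill alone.

How it is judged:
On the way, in this order (a step that is already met when the one before it is completed fails the run):
1. the crank lies flat on the wooden board, knob up, let go (z of each of crank, crank_knob in the frame of board below 0.021 m and x of crank in the frame of board between -0.1 and 0.1 m and y of crank in the frame of board between -0.13 and 0.13 m and x of crank_knob in the frame of board between -0.1 and 0.1 m and y of crank_knob in the frame of board between -0.13 and 0.13 m and angle between crank's own z axis and vertical below 0.1 rad and contact force between the fingers and crank below 0.2 N), for 0.2 s.
2. the adjusting cap is screwed down until it bottoms out (value of joint cap below 0.1 rad), for 0.1 s.
At the end, for the whole second after the job is handed in: The cap stands a quarter turn (1.57 rad, give or take 0.3) back from its stop, held between the fingers (over 10 N, gripper centred on the shaft within 15 mm) through the last second; the crank lies flat, knob up, hub and knob both on the board, untouched (all of step 1 and value of joint cap between 1.27 and 1.87 rad and contact force between the fingers and cap above 10 N and horizontal distance between the grasp point and cap_top below 0.015 m and contact force between the arm and crank below 0.2 N and linear speed of crank below 0.02 m/s); the arm keeps its last pose, push and grip.
It fails at once if the crank is dropped (falls untouched, away from the shaft) (contact force between the fingers and crank below 0.05 N and linear speed of crank above 0.45 m/s and horizontal distance between crank and mill above 0.02 m).
It fails at once if another thing on the counter is pushed more than 3 cm (distance of any of mug, garlic, moka, beanjar, scoop from where it was at the start of the episode above 0.03 m).
It also fails if it takes over 67 s, if anything falls off the work surface, if the arm or the gripper's body presses on something with over 40 N, if the wrist force passes 120 N, or if a joint passes its speed limit or range.

## Working session

There is one attempt and no reset: what is moved stays moved. The work goes in short steps, Python scripts to look and compute and a tool call to move; the robot and the scene stay as the last step left them, time stands still between calls to the robot, and variables do not carry over. Pictures are saved under pics/ and viewed, at most 10 in all, crops included, and the job is handed in when it is done.

Besides the shell and the picture viewer there is one more tool, called after "Call:" as a command line: name --pt "numbers of a row" for each row, then --argument value for the rest. apply_moves: Moves the arm, as the interface text tells. Its arguments: {"type":"object","properties":{"plan":{"type":"array"},"force":{"type":"number"}},"required":["plan"]}

```bash
mkdir -p pics
python3 - <<'E'
from station import *
import cv2
for n in("scene","top"):
    cv2.imwrite(f"pics/{n}0.png",cv2.resize(snapshot(n)[:,:,::-1],(800,500)))
    print(n,calibration(n))
print(sense())
E
```

```text
scene {'camera_matrix': array([[476.48411472,   0.        , 322.46974871],
       [  0.        , 476.48411472, 196.31886804],
       [  0.        ,   0.        ,   1.        ]]), 'k1': -0.02227280383622836, 'R': array([[-0.82755863,  0.56134716, -0.00600756],
       [ 0.31131673,  0.44999686, -0.83700939],
       [-0.46714946, -0.6945446 , -0.54715555]]), 't': array([ 0.44698265, -0.03650783,  1.90333386])}
top {'camera_matrix': array([[405.84809783,   0.        , 317.3221197 ],
       [  0.        , 405.84809783, 198.87976918],
       [  0.        ,   0.        ,   1.        ]]), 'k1': 0.03384939627143059, 'R': array([[ 0.01152742, -0.99984473,  0.01332763],
       [-0.99843262, -0.01223911, -0.05461229],
       [ 0.05476693, -0.01267721, -0.99841869]]), 't': array([-0.00966496,  0.51294259,  1.28531237])}
{'t': 0.1, 'q': array([-1.46350084e+00,  5.28390418e-01,  1.43378854e+00,  3.63228897e-06,
        1.18140186e+00, -1.78499277e-01]), 'qd': array([-5.83618104e-04, -2.84111195e-03, -3.05033775e-03, -9.95513904e-04,
       -2.20992467e-03, -8.49249405e-05]), 'tau': array([ 1.50002152e-04, -4.43304348e+01, -1.78586233e+01, -2.17361221e-04,
        3.87342676e-03,  3.60492777e-06]), 'tcp_pos': array([ 0.17615882, -0.59898173,  0.23041633]), 'tool_rot': array([ 9.89807140e-01,  1.42410806e-01,  3.70621966e-05, -9.93393277e-04]), 'force': array([ 1.0417842 , -0.88146485, -1.0101942 ]), 'ft_torque': array([ 0.03244976, -0.02713161, -0.0001902 ]), 'gripper_force': 0.0, 'finger_gap': 0.9990310459305843}
```

View pics/scene0.png

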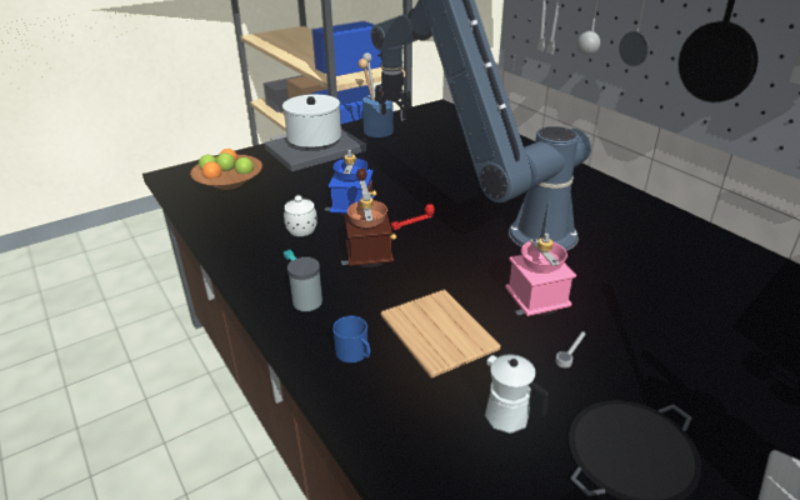

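View pics/top0.png

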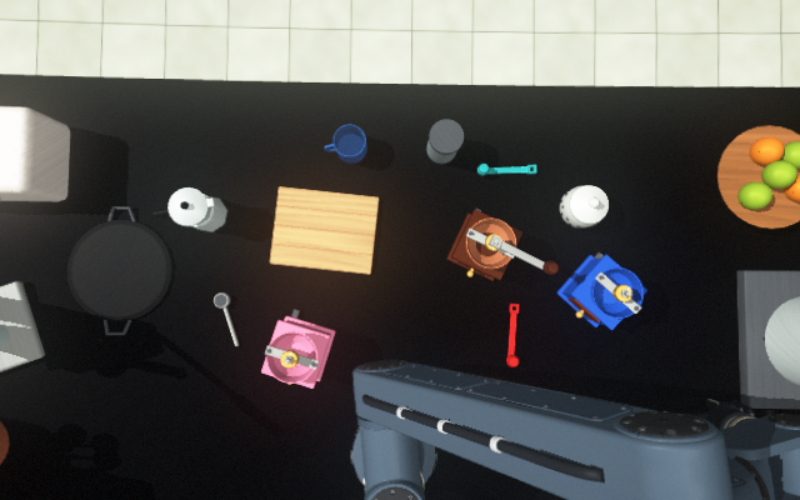

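The real (brown/copper) mill stands at about (485,243) in the 800-px top view, its crank running from about (493,241) to the knob at (551,268). The board spans (278,187), (379,196), (371,274) and (271,264). I'll zoom in for precise pixels.

```bash
python3 - <<'E'
from station import *
import cv2,numpy as np
a=snapshot("top")[140:240,350:460,::-1]; b=snapshot("scene")[125:225,260:370,::-1]
f=lambda i:cv2.resize(i,None,fx=5.4,fy=5.4,interpolation=cv2.INTER_CUBIC)
im=np.vstack([f(a)[:, :],f(b)]);im=np.hstack([cv2.resize(f(a),(400,364)),cv2.resize(f(b),(400,364))])
cv2.imwrite("pics/z1.png",im)
# board from colour
t=snapshot("top");h=cv2.cvtColor(t,cv2.COLOR_RGB2HSV)
m=cv2.inRange(h,(12,50,130),(28,200,255));m[:, :200]=0;m[:,320:]=0;m[:130]=0;m[230:]=0
c=max(cv2.findContours(m,0,2)[0],key=cv2.contourArea);print(cv2.minAreaRect(c),cv2.boxPoints(cv2.minAreaRect(c)))
E
cat > h.py <<'E'
import numpy as np,cv2
from station import calibration
def proj(n,X):
    c=calibration(n);p=np.atleast_2d(X)@c["R"].T+c["t"];s=p[:,:2]/p[:,2:]
    s=s*(1+c["k1"]*(s**2).sum(1,keepdims=True));K=c["camera_matrix"]
    return s*[K[0,0],K[1,1]]+[K[0,2],K[1,2]]
def ray(n,uv):
    c=calibration(n)
    s=cv2.undistortPoints(np.array([[uv]],float),c["camera_matrix"],np.array([c["k1"],0,0,0.]))[0,0]
    return -c["R"].T@c["t"],c["R"].T@np.array([*s,1])
def atz(n,uv,z):
    o,d=ray(n,uv);return o+d*(z-o[2])/d[2]
def tri(a,b):
    o1,d1=ray("top",a);o2,d2=ray("scene",b)
    s=np.linalg.lstsq(np.c_[d1,-d2],o2-o1,rcond=None)[0]
    return (o1+d1*s[0]+o2+d2*s[1])/2,np.linalg.norm(o1+d1*s[0]-o2-d2*s[1])
E
```

```text
((258.8545227050781, 183.86749267578125), (81.81492614746094, 62.604183197021484), 6.072457313537598) [[214.86526 210.6665 ]
 [221.48793 148.4136 ]
 [302.84378 157.06848]
 [296.22113 219.32138]]
```

View pics/z1.png

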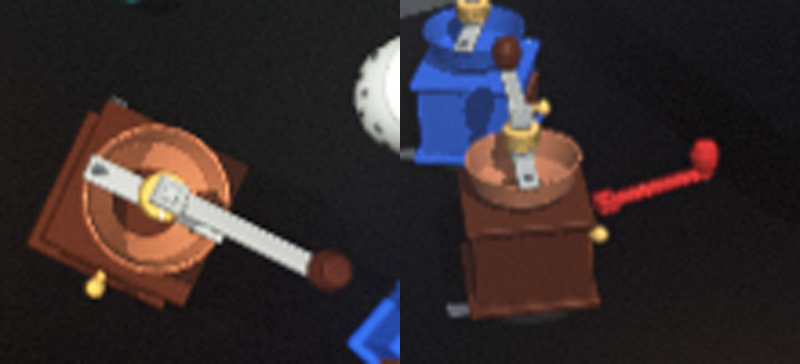

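Left crop (top): hub at (167,193), which is pixel (395.9,193.1); knob at (330,270), pixel (440.8,214.3); hopper rim centred at (156,199). Right crop (scene): cap at (521,140), pixel (293.3,163.5); knob at (507,52).

Run:
```python
from h import *
np.set_printoptions(precision=4,suppress=True)
P=lambda x,y:(350+x/3.636,140+y/3.636)
S=lambda x,y:(260+(x-400)/3.636,125+y/3.636)
hub=atz("top",P(167,193),.211);rim=atz("top",P(156,199),.158);kn=atz("top",P(330,270),.222)
print("hub",hub,"rim",rim,"knob",kn,np.linalg.norm((kn-hub)[:2]),"crank yaw",np.arctan2(*(kn-hub)[[1,0]]),np.arctan2(*(kn-rim)[[1,0]]))
print("cap scene",atz("scene",S(521,140),.185), "rim scene",atz("scene",S(523,161),.158))
print("knob tri",tri(P(330,270),S(507,52)))
m=[[214.86526,210.6665],[221.48793,148.4136],[302.84378,157.06848],[296.22113,219.32138]]
b=np.array([atz("top",u,.015) for u in m]);print(b,b.mean(0),np.linalg.norm(np.diff(b,axis=0),axis=1))
for n,uv in(("garlic",(584*.8,204*.8)),("blue",(615*.8,290*.8)),("mug",(350*.8,140*.8)),("jar",(446*.8,133*.8)),("moka",(185*.8,205*.8))):print(n,atz("top",uv,.12))
```

```text
hub [ 0.5206 -0.2148  0.211 ] rim [ 0.5196 -0.2172  0.158 ] knob [ 0.4643 -0.3329  0.222 ] 0.13082204415827464 crank yaw -2.015868271699637 -2.0165019083668527
cap scene [ 0.5287 -0.1998  0.185 ] rim scene [ 0.5249 -0.2043  0.158 ]
knob tri (array([ 0.4634, -0.3369,  0.2065]), np.float64(0.002973585269241489))
[[0.4715 0.3215 0.015 ]
 [0.6711 0.3053 0.015 ]
 [0.647  0.0445 0.015 ]
 [0.4469 0.063  0.015 ]] [0.5591 0.1836 0.015 ] [0.2003 0.2619 0.201 ]
garlic [ 0.6182 -0.4439  0.12  ]
blue [ 0.4165 -0.5143  0.12  ]
mug [0.7639 0.1115 0.12  ]
jar [ 0.7842 -0.1165  0.12  ]
moka [0.6031 0.4934 0.12  ]
```

```bash
cat > ov.py <<'E'
from h import *
from station import snapshot
def circ(c,r):
    a=np.linspace(0,2*np.pi,60);return np.c_[c[0]+r*np.cos(a),c[1]+r*np.sin(a),0*a+c[2]]
def crank(o,R):
    o=np.array(o)
    f=lambda pts:o+np.array(pts,float)@R.T
    L=[f(circ((.130,0,.044),.016)),f(circ((.130,0,.030),.016))]
    L.append(f([(0,-.008,.010),(.138,-.008,.010),(.138,.008,.010),(0,.008,.010),(0,-.008,.010)]))
    for z in(0,.014):L.append(f([(-.011,-.011,z),(.011,-.011,z),(.011,.011,z),(-.011,.011,z),(-.011,-.011,z)]))
    return L
def over(name,lines,x0,y0,w,h,s):
    im=cv2.resize(snapshot(name)[y0:y0+h,x0:x0+w,::-1],None,fx=s,fy=s,interpolation=cv2.INTER_CUBIC)
    for l in lines:
        p=((proj(name,l)-[x0,y0]+.5)*s).round().astype(int);cv2.polylines(im,[p],False,(0,255,0),1)
    return im
E
python3 - <<'E'
from ov import *
from scipy.spatial.transform import Rotation as Ro
c=(.5203,-.216);yaw=-2.016
L=[circ((*c,.158),.058),circ((*c,.192),.018),circ((*c,.172),.018)]
L+=crank((*c,.196),Ro.from_euler("ZY",[yaw,.122]).as_matrix())
cv2.imwrite("pics/o1.png",np.hstack([over("top",L,360,150,100,100,4),over("scene",L,255,130,100,100,4)]))
E
```

```text
(no output)
```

View pics/o1.png

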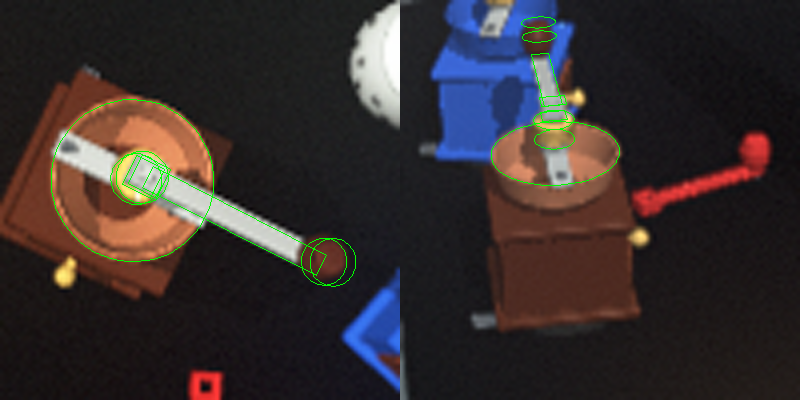

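The overlay fits to about 1 px: top rim, hub and arm agree, and scene suggests a shift of about 2 mm in +x and +y. I take the shaft at (0.5215, -0.215), crank yaw -2.016, grip point (0.495, -0.2705, 0.1955) and board centre (0.559, 0.184). First I turn the tool and move above the crank.

Call:
apply_moves --pt "0 0 -0.015 0 0 -0.168 -1" --pt "0 0 -0.015 0 0 -0.168 -1" --pt "0 0 -0.015 0 0 -0.168 -1" --pt "0 0 -0.015 0 0 -0.168 -1" --pt "0 0 -0.01 0 0 -0.168 -1" --pt "0.04 0.013 0 0 0 0 -1" --pt "0.044 0.0145 0 0 0 0 -1" --pt "0.044 0.0145 0 0 0 0 -1"

```text
t: 1.35
tcp_pos: [0.2699, -0.5012, 0.3013]
tool_rot: [0.846, 0.533, 0.0, 0.0]
force: [0.6, 1.5, 0.1]
finger_gap: 0.998
gripper_force: 0.0
```

Call:
apply_moves --pt "0.044 0.0145 0 0 0 0 -0.4" --pt "0.044 0.0145 0 0 0 0 -0.4" --pt "0.044 0.0145 0 0 0 0 -0.4" --pt "0.044 0.0145 0 0 0 0 -0.4" --pt "0.044 0.0145 0 0 0 0 -0.4" --pt "0.044 0.0145 0 0 0 0 -0.4" --pt "0.04 0.015 0 0 0 0 -0.4" --pt "0 0 0 0 0 0 -0.4"

```text
t: 2.35
tcp_pos: [0.4938, -0.2694, 0.3013]
tool_rot: [0.845, 0.536, 0.0, 0.0]
force: [-0.4, -0.1, 0.1]
finger_gap: 0.698
gripper_force: 0.0
```

```bash
cat >> h.py <<'E'
from scipy.spatial.transform import Rotation as Ro
def to(target,verbose=True):
    from station import sense
    s=sense();R=Ro.from_quat(s["tool_rot"]).as_matrix()
    np.set_printoptions(precision=4,suppress=True)
    print("t",s["t"],"tcp",s["tcp_pos"],"yaw",np.arctan2(R[1,0],R[0,0]),"z",R[:,2],"q",s["q"],"gap",s["finger_gap"],"gf",s["gripper_force"],"f",s["force"],"m",s["ft_torque"])
    print("delta tool",R.T@(np.array(target)-s["tcp_pos"]))
E
python3 - <<'E'
from h import *
to((.495,-.2705,.1765))
E
```

```text
t 2.35 tcp [ 0.4938 -0.2694  0.3013] yaw 1.1303041622699017 z [ 0.0006  0.0003 -1.    ] q [-0.6985  0.367   1.5045  0.0006  1.2698 -0.2581] gap 0.6984684343418598 gf 0.0 f [-0.384  -0.1205  0.0639] m [-0.0348  0.005  -0.0333]
delta tool [-0.0005  0.0015  0.1248]
```

Call:
apply_moves --pt "0 0.0015 0.03 0 0 0 -0.4" --pt "0 0 0.03 0 0 0 -0.4" --pt "0 0 0.025 0 0 0 -0.4" --pt "0 0 0.02 0 0 0 -0.4" --pt "0 0 0.012 0 0 0 -0.4" --pt "0 0 0.008 0 0 0 -0.4" --pt "0 0 0 0 0 0 -0.4"

```text
t: 3.22
tcp_pos: [0.4933, -0.2725, 0.1762]
tool_rot: [0.846, 0.534, -0.0, -0.0]
force: [0.2, -0.2, -0.8]
finger_gap: 0.703
gripper_force: 0.0
```

Run:
```python
from h import *
from ov import *
to((.495,-.2705,.1765))
cv2.imwrite("pics/g1.png",np.hstack([over("top",[],360,140,100,100,4),over("scene",[],255,120,100,100,4)]))
```

```text
t 3.225 tcp [ 0.4933 -0.2725  0.1762] yaw 1.1255358903202795 z [-0.0004  0.0002 -1.    ] q [-0.7029  0.5167  1.6435 -0.0001  0.9818 -0.2576] gap 0.7029715277972279 gf 0.0 f [ 0.2374 -0.1909 -0.8008] m [ 0.029   0.0159 -0.0634]
delta tool [ 0.0026  0.0006 -0.0003]
```

View pics/g1.png

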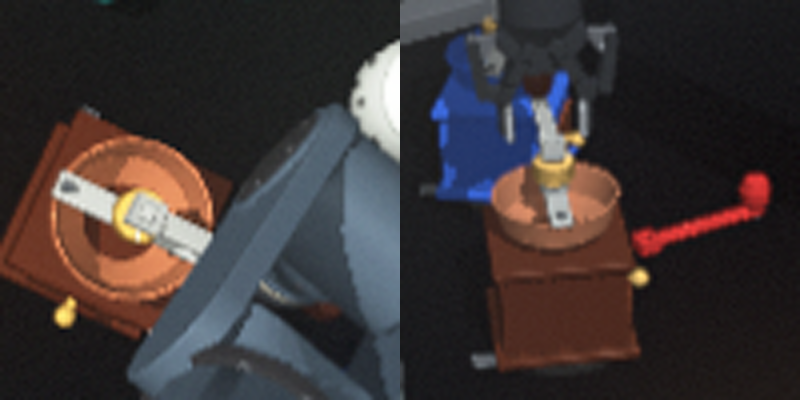

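The crank arm (545,130) sits midway between the fingers (508 and 583 in the scene crop), and the knob is clear. Closing the fingers.

Call:
apply_moves --pt "0 0 0 0 0 0 1" --pt "0 0 0 0 0 0 1" --pt "0 0 0 0 0 0 1" --pt "0 0 0 0 0 0 1" --pt "0 0 0 0 0 0 1" --pt "0 0 0 0 0 0 1" --force 50

```text
t: 4.08
tcp_pos: [0.4935, -0.2723, 0.1764]
tool_rot: [0.846, 0.534, 0.0, -0.0]
force: [-1.0, 0.2, 2.7]
finger_gap: 0.172
gripper_force: 48.7
```

Call:
apply_moves --pt "0 0 -0.004 0 0 0 1" --pt "0 0 -0.006 0 0 0 1" --pt "0 0 -0.008 0 0 0 1" --pt "0 0 -0.01 0 0 0 1" --pt "0 0 -0.02 0 0 0 1" --pt "0 0 -0.025 0 0 0 1" --pt "0 0 -0.025 0 0 0 1" --pt "0 0 0 0 0 0 1"

```text
t: 5.08
tcp_pos: [0.4948, -0.2731, 0.277]
tool_rot: [0.846, 0.534, 0.001, 0.003]
force: [-0.9, 0.2, -2.2]
finger_gap: 0.174
gripper_force: 49.0
```

Run:
```python
from h import *
from ov import *
to((.559,.184,.2745))
cv2.imwrite("pics/g2.png",np.hstack([over("top",[],360,140,100,100,4),over("scene",[],255,80,100,100,4)]))
```

```text
t 5.075 tcp [ 0.4948 -0.2731  0.277 ] yaw 1.125857564894549 z [ 0.0049 -0.0036 -1.    ] q [-0.7022  0.3929  1.5346  0.0004  1.208  -0.2574] gap 0.17391945461060998 gf 49.04022574424744 f [-0.9195  0.2119 -2.1959] m [ 0.0349 -0.0035  0.0354]
delta tool [ 0.4402 -0.1388  0.0011]
```

View pics/g2.png

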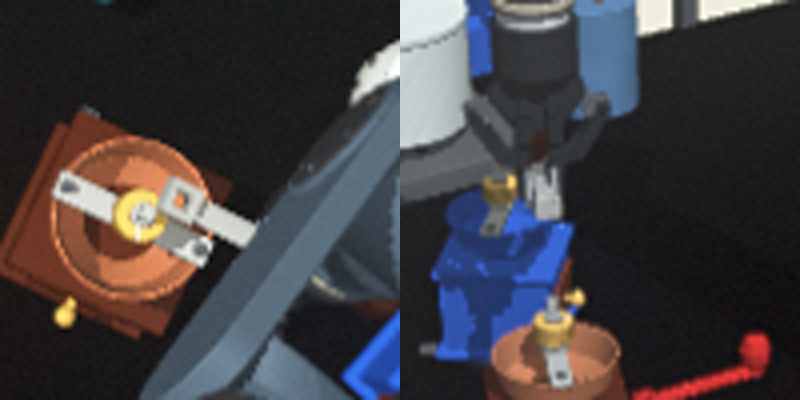

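The crank is off the shaft: its hub with the square hole is at (183,197) in the top crop and the shaft end is bare at (142,214). But it is gripped 19 mm behind the fingertips, so the tips would hit the board before the crank lay flat. I'll set it back on the shaft and regrip it near the tips.

Call:
apply_moves --pt "0 0 0 0 0 0 1" --pt "0 0 0.025 0 0 0 1" --pt "0 0 0.025 0 0 0 1" --pt "0 0 0.02 0 0 0 1" --pt "0 0 0.006 0 0 0 1" --pt "0 0 0.004 0 0 0 1" --pt "0 0 0.004 0 0 0 1" --pt "0 0 0 0 0 0 1"

```text
t: 6.18
tcp_pos: [0.4937, -0.2727, 0.1906]
tool_rot: [0.846, 0.534, 0.0, 0.001]
force: [0.3, 0.0, -2.0]
finger_gap: 0.174
gripper_force: 49.0
```

Run:
```python
from h import *
to((.4935,-.2723,.1764))
```

```text
t 6.175 tcp [ 0.4937 -0.2727  0.1906] yaw 1.1257647524184557 z [ 0.0006 -0.0009 -1.    ] q [-0.7026  0.497   1.6302 -0.0003  1.0134 -0.2574] gap 0.17446062842022064 gf 48.99644315242767 f [ 0.3198  0.0108 -1.9926] m [-0.1246  0.0487 -0.0276]
delta tool [ 0.0003 -0.0004  0.0142]
```

Force is unchanged at about 2 N (the crank's weight). The hub is just at the shaft top, so I continue slowly.

Call:
apply_moves --pt "0 0 0.003 0 0 0 1" --pt "0 0 0.003 0 0 0 1" --pt "0 0 0.003 0 0 0 1" --pt "0 0 0 0 0 0 1"

```text
t: 6.68
tcp_pos: [0.4935, -0.2725, 0.1811]
tool_rot: [0.846, 0.534, -0.0, 0.0]
force: [-0.9, -2.2, -1.0]
finger_gap: 0.176
gripper_force: 49.1
```

Call:
apply_moves --pt "0 0 0.002 0 0 0 1" --pt "0 0 0.0018 0 0 0 1" --pt "0 0 0 0 0 0 1"

```text
t: 7.05
tcp_pos: [0.4939, -0.2724, 0.1782]
tool_rot: [0.846, 0.534, 0.0, 0.0]
force: [-1.1, -0.2, 5.4]
finger_gap: 0.174
gripper_force: 49.9
```

Call:
apply_moves --pt "0 0 0 0 0 0 -0.3" --pt "0 0 0 0 0 0 -0.3" --pt "0 0 0 0 0 0 -0.3" --pt "0.002 0 -0.006 0 0 0 -0.3" --pt "0 0 -0.006 0 0 0 -0.3" --pt "0 0 0 0 0 0 -0.3"

```text
t: 7.8
tcp_pos: [0.4949, -0.2708, 0.1904]
tool_rot: [0.846, 0.534, 0.0, 0.001]
force: [-0.0, -0.8, -1.4]
finger_gap: 0.654
gripper_force: 0.0
```

Run:
```python
from h import *
from ov import *
to((.494,-.272,.190))
cv2.imwrite("pics/g3.png",np.hstack([over("top",[],360,140,100,100,4),over("scene",[],265,125,60,60,400/60)]))
```

```text
t 7.8 tcp [ 0.4949 -0.2708  0.1904] yaw 1.1259179990192272 z [ 0.0014 -0.0012 -1.    ] q [-0.6988  0.4971  1.6308 -0.      1.0118 -0.254 ] gap 0.6535241710952481 gf 0.0 f [-0.0266 -0.8044 -1.3528] m [0.0306 0.0389 0.0445]
delta tool [-0.0014 -0.0003  0.0004]
```

View pics/g3.png

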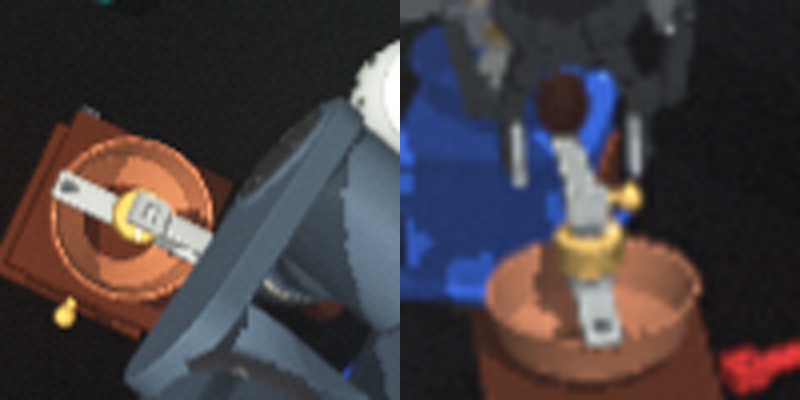

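The crank is seated as at the start, with the fingers (518 and 635 in the scene crop) on both sides of the arm. Gripping near the tips.

Call:
apply_moves --pt "0 0 0 0 0 0 1" --pt "0 0 0 0 0 0 1" --pt "0 0 0 0 0 0 1" --pt "0 0 0 0 0 0 1" --pt "0 0 0 0 0 0 1" --pt "0 0 0 0 0 0 1" --force 60

```text
t: 8.65
tcp_pos: [0.4944, -0.2705, 0.1895]
tool_rot: [0.846, 0.534, -0.0, 0.0]
force: [-0.4, -0.1, 0.1]
finger_gap: 0.161
gripper_force: 58.5
```

Call:
apply_moves --pt "0 0 -0.004 0 0 0 1" --pt "0 0 -0.006 0 0 0 1" --pt "0 0 -0.008 0 0 0 1" --pt "0 0 -0.01 0 0 0 1" --pt "0 0 -0.02 0 0 0 1" --pt "0 0 -0.025 0 0 0 1" --pt "0 0 -0.022 0 0 0 1" --pt "0 0 0 0 0 0 1"

```text
t: 9.65
tcp_pos: [0.4955, -0.2711, 0.287]
tool_rot: [0.846, 0.534, 0.001, 0.003]
force: [0.4, -0.4, -1.7]
finger_gap: 0.158
gripper_force: 59.1
```

Run:
```python
from h import *
to((.559,.184,.285))
```

```text
t 9.65 tcp [ 0.4955 -0.2711  0.287 ] yaw 1.1260221084740378 z [ 0.0045 -0.0033 -1.    ] q [-0.6986  0.3823  1.5219  0.0004  1.2319 -0.254 ] gap 0.15788167722325513 gf 59.051122069358826 f [ 0.4478 -0.41   -1.6694] m [-0.0058 -0.0453 -0.0079]
delta tool [ 0.4381 -0.1385  0.0008]
```

Call:
apply_moves --pt "0.02 -0.0065 0 0 0 0 1" --pt "0.036 -0.0115 0 0 0 0 1" --pt "0.04 -0.0125 0 0 0 0 1" --pt "0.04 -0.0125 0 0 0 0 1" --pt "0.04 -0.0125 0 0 0 0 1" --pt "0.04 -0.0125 0 0 0 0 1" --pt "0.04 -0.0125 0 0 0 0 1" --pt "0.04 -0.0125 0 0 0 0 1"

```text
t: 10.65
tcp_pos: [0.5363, 0.0395, 0.2832]
tool_rot: [0.846, 0.534, -0.001, -0.001]
force: [0.4, -0.3, -2.4]
finger_gap: 0.159
gripper_force: 59.0
```

Call:
apply_moves --pt "0.04 -0.0125 0.01 0 0 0 1" --pt "0.04 -0.0125 0.02 0 0 0 1" --pt "0.036 -0.0115 0.03 0 0 0 1" --pt "0.022 -0.0075 0.03 0 -0.061 0 1" --pt "0 0 0.03 0 -0.061 0 1" --pt "0 0 0.03 0 0 0 1" --pt "0 0 0.02 0 0 0 1" --pt "0 0 0 0 0 0 1"

```text
t: 11.65
tcp_pos: [0.5509, 0.1736, 0.1123]
tool_rot: [0.844, 0.533, -0.055, 0.031]
force: [-0.3, -0.4, -1.7]
finger_gap: 0.163
gripper_force: 59.0
```

Run:
```python
from h import *
from ov import *
to((.559,.184,.0165))
from station import sense
s=sense();R=Ro.from_quat(s["tool_rot"]).as_matrix()
Rc=Ro.from_euler("z",-2.016).as_matrix()
g=s["tcp_pos"]-.005*R[:,2]
L=crank(g-Rc@[.062,0,.007],Rc)
cv2.imwrite("pics/p1.png",np.hstack([over("scene",[],295,200,120,120,400/120),over("scene",L,295,200,120,120,400/120)]))
```

```text
t 11.65 tcp [0.5509 0.1736 0.1123] yaw 1.1269858855448776 z [-0.0594 -0.1105 -0.9921] q [ 0.1637  0.6569  1.5858 -0.1199  0.9793  0.6789] gap 0.16295938219365017 gf 58.990100026130676 f [-0.323  -0.4353 -1.6859] m [ 0.0754 -0.0775  0.0593]
delta tool [0.0247 0.0034 0.0935]
```

View pics/p1.png

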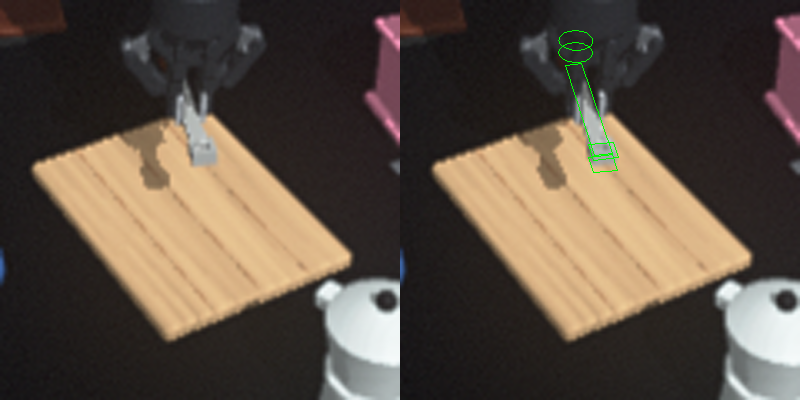

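The crank hangs over the board, roughly level, with its hub maybe a few mm high. I lower it and feel for contact.

Call:
apply_moves --pt "0.0025 0 0.02 0 0 0 1" --pt "0.003 0 0.024 0 0 0 1" --pt "0.0025 0 0.02 0 0 0 1" --pt "0.0015 0 0.012 0 0 0 1" --pt "0 0 0 0 0 0 1" --force 30

```text
t: 12.38
tcp_pos: [0.5541, 0.1733, 0.0383]
tool_rot: [0.844, 0.533, -0.052, 0.032]
force: [-0.0, -0.2, -0.9]
finger_gap: 0.168
gripper_force: 59.0
```

Run:
```python
from h import *
from ov import *
to((.5509,.1736,.018))
from station import sense
s=sense();R=Ro.from_quat(s["tool_rot"]).as_matrix()
Rc=Ro.from_euler("z",-2.016).as_matrix()
g=s["tcp_pos"]-.006*R[:,2]
L=crank(g-Rc@[.062,0,.007],Rc)
cv2.imwrite("pics/p2.png",np.hstack([over("scene",[],305,200,100,100,4),over("scene",L,305,200,100,100,4)]))
```

```text
t 12.375 tcp [0.5541 0.1733 0.0383] yaw 1.1258651696629856 z [-0.0528 -0.1099 -0.9925] q [ 0.1626  0.7709  1.6141 -0.1356  0.8314  0.7027] gap 0.16770400654295345 gf 59.00003671646118 f [-0.0012 -0.2168 -0.9295] m [ 0.0947 -0.0091 -0.03  ]
delta tool [ 0.0013 -0.003   0.0203]
```

View pics/p2.png

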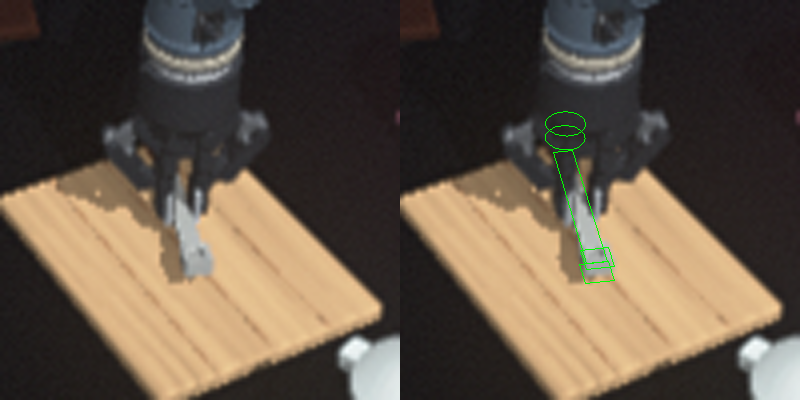

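The crank is close to level (within about 1 px of the overlay) and well over the board. Lowering in small steps.

Call:
apply_moves --pt "0.001 0 0.008 0 0 0 1" --pt "0.0005 0 0.005 0 0 0 1" --pt "0.0005 0 0.003 0 0 0 1" --pt "0 0 0 0 0 0 1"

```text
t: 12.98
tcp_pos: [0.554, 0.1732, 0.0219]
tool_rot: [0.844, 0.533, -0.052, 0.032]
force: [0.1, -0.2, -1.3]
finger_gap: 0.165
gripper_force: 59.0
```

Run:
```python
from h import *
to((.5509,.1736,.018))
```

```text
t 12.975 tcp [0.554  0.1732 0.0219] yaw 1.1257828004481198 z [-0.0531 -0.1099 -0.9925] q [ 0.1624  0.7973  1.618  -0.1395  0.8017  0.7083] gap 0.16462781965734727 gf 59.03145253658295 f [ 0.0533 -0.1987 -1.3338] m [ 0.0479 -0.0487  0.008 ]
delta tool [-0.0005 -0.003   0.004 ]
```

Call:
apply_moves --pt "0.0002 0 0.0015 0 0 0 1" --pt "0.0002 0 0.0015 0 0 0 1" --pt "0 0 0 0 0 0 1"

```text
t: 13.35
tcp_pos: [0.5545, 0.1734, 0.0195]
tool_rot: [0.844, 0.533, -0.051, 0.033]
force: [0.1, 0.8, 0.2]
finger_gap: 0.161
gripper_force: 59.2
```

Call:
apply_moves --pt "0.0002 0 0.0013 0 0 0 1" --pt "0 0 0 0 0 0 1"

```text
t: 13.6
tcp_pos: [0.5546, 0.1735, 0.0183]
tool_rot: [0.844, 0.533, -0.051, 0.033]
force: [0.1, 1.5, 2.1]
finger_gap: 0.161
gripper_force: 59.4
```

Run:
```python
from h import *
to((.5509,.1736,.018))
```

```text
t 13.6 tcp [0.5546 0.1735 0.0183] yaw 1.1257947159810102 z [-0.0515 -0.1096 -0.9926] q [ 0.1627  0.8033  1.618  -0.1404  0.7942  0.7099] gap 0.16074886873579952 gf 59.43116784095764 f [0.1154 1.4667 2.1331] m [-0.0279  0.0994 -0.1039]
delta tool [-0.0015 -0.0034  0.0005]
```

Contact is at the knob end first, so the hub is a couple of mm high. I tilt the hub down slightly and settle.

Call:
apply_moves --pt "0 0 0.0005 0 -0.02 0 1" --pt "0 0 0.0005 0 -0.02 0 1" --pt "0 0 0 0 0 0 1"

```text
t: 13.98
tcp_pos: [0.5544, 0.1733, 0.0168]
tool_rot: [0.843, 0.532, -0.069, 0.044]
force: [1.3, 0.3, 1.7]
finger_gap: 0.163
gripper_force: 60.0
```

Run:
```python
from h import *
to((.5509,.1736,.018))
```

```text
t 13.975 tcp [0.5544 0.1733 0.0168] yaw 1.1266361167274448 z [-0.0693 -0.1464 -0.9868] q [ 0.1788  0.8152  1.5958 -0.1788  0.8337  0.7501] gap 0.16328626700184784 gf 60.01551388995722 f [1.2995 0.339  1.6604] m [-0.0584 -0.0948 -0.0438]
delta tool [-0.0014 -0.0033 -0.001 ]
```

Call:
apply_moves --pt "0 0 0 0 0 0 0.6" --pt "0 0 0 0 0 0 0.4" --pt "0 0 0 0 0 0 0.1" --pt "0 0 0 0 0 0 -0.4" --pt "0 0 0 0 0 0 -0.4"

```text
t: 14.6
tcp_pos: [0.5542, 0.1731, 0.0169]
tool_rot: [0.843, 0.532, -0.068, 0.043]
force: [-0.0, 0.1, -0.0]
finger_gap: 0.701
gripper_force: 0.0
```

Call:
apply_moves --pt "-0.001 0 -0.008 0 0 0 -0.4" --pt "-0.003 0 -0.02 0 0 0 -0.4" --pt "-0.004 0 -0.03 0 0 0 -0.4" --pt "0 0 -0.05 0 0.081 0 -0.4" --pt "0 0 -0.05 0 0.081 0 -0.4" --pt "0 0 -0.05 0 0 0 -0.4" --pt "0 0 -0.04 0 0 0 -0.4" --pt "0 0 0 0 0 0 -0.4"

```text
t: 15.6
tcp_pos: [0.5623, 0.1858, 0.2704]
tool_rot: [0.846, 0.534, 0.005, 0.002]
force: [-0.1, -0.6, -0.9]
finger_gap: 0.7
gripper_force: 0.0
```

Run:
```python
from h import *
from ov import *
to((.5215,-.215,.265))
Rc=Ro.from_euler("z",-2.016).as_matrix()
L=crank(np.array([.5555,.176,.022])-Rc@[.062,0,.007],Rc)
L.append(circ((.5215,-.215,.212),.005))
a=over("scene",L,305,200,80,80,5)
b=over("top",L[-1:],380,175,32,32,12.5)
cv2.imwrite("pics/p3.png",np.hstack([a,b]))
```

```text
t 15.6 tcp [0.5623 0.1858 0.2704] yaw 1.1260988960462466 z [ 0.0108  0.0015 -0.9999] q [0.1306 0.4364 1.4799 0.0001 1.2144 0.5752] gap 0.7004898374531643 gf 0.0 f [-0.1436 -0.5549 -0.9342] m [-0.0217  0.011   0.0109]
delta tool [-0.3794  0.1356  0.0044]
```

View pics/p3.png

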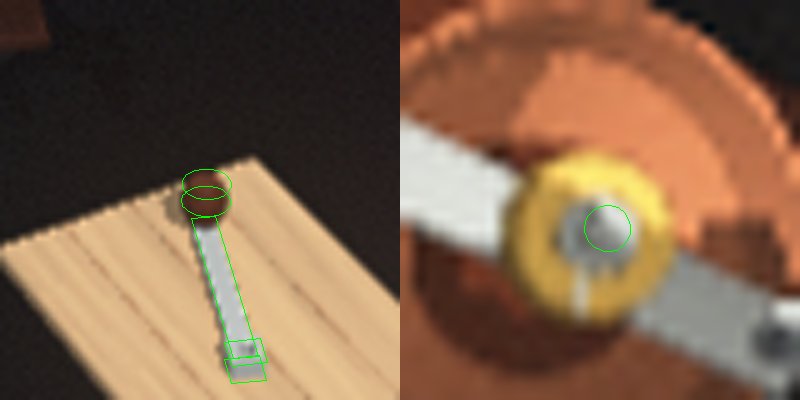

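The crank lies flat on the board, knob up, matching the level overlay. In the top crop the cap is centred at about (590,240), its white mark at (581,290). I'll refine the shaft position from that.

Run:
```python
from h import *
uv=(380+190/12.5-.5,175+240/12.5-.5)
print(atz("top",uv,.188),proj("top",[[.5215,-.215,.188],[.5215,-.215,.212]]),uv)
to((.5205,-.2165,.265))
```

```text
[ 0.52052653 -0.21615243  0.188     ] [[394.28568448 193.34531383]
 [396.07697762 192.74292026]] (394.7, 193.7)
t 15.7 tcp [0.5596 0.1855 0.2658] yaw 1.1260075479166682 z [ 0.0015  0.0003 -1.    ] q [0.1305 0.4412 1.4852 0.0001 1.2136 0.5753] gap 0.6986506778730189 gf 0.0 f [-0.1799 -0.1935  0.2478] m [-0.0728  0.0165 -0.0051]
delta tool [-0.3797  0.1376  0.0007]
```

Call:
apply_moves --pt "-0.025 0.009 0 0 0 0 -0.4" --pt "-0.04 0.0145 0 0 0 0 -0.4" --pt "-0.045 0.0165 0 0 0 0 -0.4" --pt "-0.045 0.0165 0 0 0 0 -0.4" --pt "-0.045 0.0165 0 0 0 0 -0.4" --pt "-0.045 0.0165 0 0 0 0 -0.4" --pt "-0.045 0.0165 0 0 0 0 -0.4" --pt "-0.045 0.0165 0 0 0 0 -0.4"

```text
t: 16.7
tcp_pos: [0.525, -0.1705, 0.263]
tool_rot: [0.846, 0.534, -0.001, -0.002]
force: [0.3, 0.1, -0.4]
finger_gap: 0.701
gripper_force: 0.0
```

Call:
apply_moves --pt "-0.03 0.01 0 0 0 0 -0.4" --pt "-0.014 0.005 0 0 0 0 -0.4" --pt "0 0 0 0 0 -0.18 -0.4" --pt "0 0 0 0 0 -0.18 -0.4" --pt "0 0 0 0 0 -0.18 -0.4" --pt "0 0 0 0 0 -0.18 -0.4" --pt "0 0 0 0 0 -0.18 -0.4" --pt "0 0 0 0 0 -0.18 -0.4"

```text
t: 17.7
tcp_pos: [0.5205, -0.2143, 0.2636]
tool_rot: [0.448, 0.894, 0.0, -0.001]
force: [0.6, 0.1, -0.6]
finger_gap: 0.7
gripper_force: 0.0
```

Call:
apply_moves --pt "0 0 0 0 0 -0.18 -0.4" --pt "0 0 0 0 0 -0.18 -0.4" --pt "0 0 0 0 0 -0.18 -0.4" --pt "0 0 0 0 0 -0.18 -0.4" --pt "0 0 0 0 0 -0.18 -0.4" --pt "0 0 0 0 0 0 -0.4"

```text
t: 18.45
tcp_pos: [0.5206, -0.2145, 0.2638]
tool_rot: [0.018, 1.0, 0.001, -0.001]
force: [-0.4, 0.1, 0.4]
finger_gap: 0.699
gripper_force: 0.0
```

Run:
```python
from h import *
to((.5205,-.2158,.168))
```

```text
t 18.45 tcp [ 0.5206 -0.2145  0.2638] yaw 3.1048396335004838 z [-0.0017  0.0016 -1.    ] q [-0.5895  0.4075  1.5503  0.0004  1.186  -2.1237] gap 0.6990670187115349 gf 0.0 f [-0.426   0.0702  0.443 ] m [-0.0122  0.0493 -0.0253]
delta tool [-0.0001 -0.0014  0.0958]
```

Call:
apply_moves --pt "0 -0.0012 0.025 0 0 0 -0.4" --pt "0 0 0.025 0 0 0 -0.4" --pt "0 0 0.02 0 0 0 -0.4" --pt "0 0 0.015 0 0 0 -0.4" --pt "0 0 0.01 0 0 0 -0.4" --pt "0 0 0 0 0 0 -0.4"

```text
t: 19.2
tcp_pos: [0.5207, -0.2167, 0.169]
tool_rot: [0.018, 1.0, 0.0, -0.001]
force: [-0.9, 0.1, 1.2]
finger_gap: 0.701
gripper_force: 0.0
```

Call:
apply_moves --pt "0 0 0 0 0 0 0.1" --pt "0 0 0 0 0 0 0.3" --pt "0 0 0 0 0 0 1" --pt "0 0 0 0 0 0 1" --pt "0 0 0 0 0 0 1" --force 40

```text
t: 19.82
tcp_pos: [0.5214, -0.2148, 0.1708]
tool_rot: [0.019, 1.0, 0.002, 0.001]
force: [1.1, 6.5, 4.3]
finger_gap: 0.403
gripper_force: 39.5
```

Run:
```python
from h import *
to((.5205,-.2158,.168))
```

```text
t 19.825 tcp [ 0.5214 -0.2148  0.1708] yaw 3.1043510800832372 z [ 0.0015  0.0037 -1.    ] q [-0.591   0.5244  1.6476  0.0048  0.9704 -2.1273] gap 0.4031594059129924 gf 39.53007638454437 f [1.1163 6.4633 4.3369] m [ 1.1494 -0.1208 -0.0485]
delta tool [ 0.0009 -0.0011  0.0028]
```

The cap is gripped (34 mm opening). I centre slightly, then screw it clockwise.

Call:
apply_moves --pt "0 0.001 0 0 0 0 1" --pt "0 0 0.0001 0 0 0.1 1" --pt "0 0 0.0001 0 0 0.16 1" --pt "0 0 0.0001 0 0 0.16 1" --pt "0 0 0.0001 0 0 0.16 1" --pt "0 0 0.0001 0 0 0.16 1" --pt "0 0 0.0001 0 0 0.16 1" --pt "0 0 0 0 0 0 1"

```text
t: 20.82
tcp_pos: [0.5211, -0.2155, 0.1704]
tool_rot: [0.452, 0.892, 0.0, 0.0]
force: [-1.4, 4.3, 5.6]
finger_gap: 0.408
gripper_force: 39.8
```

Run:
```python
from h import *
to((.5210,-.2150,.170))
```

```text
t 20.825 tcp [ 0.5211 -0.2155  0.1704] yaw 2.204405650723537 z [ 0.001   0.0005 -1.    ] q [-0.5907  0.5248  1.6484  0.0011  0.9678 -1.225 ] gap 0.4076474403615621 gf 39.78955686092377 f [-1.3727  4.3221  5.5736] m [ 0.6789  0.1    -0.0755]
delta tool [0.0005 0.0002 0.0004]
```

Call:
apply_moves --pt "0 0 0.0001 0 0 0.15 1" --pt "0 0 0.0001 0 0 0.15 1" --pt "0 0 0.0001 0 0 0.15 1" --pt "0 0 0.0001 0 0 0.15 1" --pt "0 0 0.0001 0 0 0.1 1" --pt "0 0 0 0 0 0 1"

```text
t: 21.58
tcp_pos: [0.5205, -0.2158, 0.17]
tool_rot: [0.73, 0.684, -0.0, -0.0]
force: [-3.3, 3.2, 7.3]
finger_gap: 0.408
gripper_force: 40.0
```

Call:
apply_moves --pt "0 0 0.0001 0 0 0.12 1" --pt "0 0 0.0001 0 0 0.12 1" --pt "0 0 0 0 0 0 1"

```text
t: 21.95
tcp_pos: [0.5203, -0.2157, 0.1699]
tool_rot: [0.807, 0.591, -0.0, -0.0]
force: [-3.9, 3.7, 8.7]
finger_gap: 0.406
gripper_force: 40.0
```

Run:
```python
from h import *
to((.5210,-.2150,.170))
```

```text
t 21.95 tcp [ 0.5203 -0.2157  0.1699] yaw 1.2651113109408185 z [-0.0008  0.     -1.    ] q [-0.5912  0.5252  1.6495 -0.0005  0.9675 -0.2852] gap 0.40610417128777027 gf 40.044012665748596 f [-3.9122  3.6878  8.6719] m [ 0.4964  0.4556 -0.0822]
delta tool [ 0.0009  0.0004 -0.0001]
```

Call:
apply_moves --pt "0.0004 -0.001 0 0 0 0.12 1" --pt "0 0 0 0 0 0.12 1" --pt "0 0 0 0 0 0 1"

```text
t: 22.32
tcp_pos: [0.5201, -0.2156, 0.1698]
tool_rot: [0.871, 0.49, -0.0, 0.001]
force: [-2.7, 1.6, 6.5]
finger_gap: 0.406
gripper_force: 39.9
```

Run:
```python
from h import *
to((.5210,-.2150,.170))
```

```text
t 22.325 tcp [ 0.5201 -0.2156  0.1698] yaw 1.0251228400557197 z [ 0.0005 -0.0011 -1.    ] q [-0.5911  0.5244  1.6515 -0.0008  0.9646 -0.045 ] gap 0.40636650057621443 gf 39.88003671169281 f [-2.7475  1.5688  6.5084] m [ 0.2686  0.3252 -0.0225]
delta tool [ 0.001   0.0005 -0.0002]
```

Call:
apply_moves --pt "0 0 0 0 0 0.12 1" --pt "0 0 0 0 0 0.12 1" --pt "0 0 0 0 0 0 1"

```text
t: 22.7
tcp_pos: [0.5199, -0.2155, 0.1697]
tool_rot: [0.924, 0.383, -0.0, 0.0]
force: [-3.1, 2.4, 6.5]
finger_gap: 0.401
gripper_force: 39.9
```

Run:
```python
from h import *
to((.5210,-.2150,.170))
```

```text
t 22.7 tcp [ 0.5199 -0.2155  0.1697] yaw 0.7851513430976113 z [ 0.0001 -0.0009 -1.    ] q [-0.5911  0.5245  1.6517 -0.0008  0.9649  0.195 ] gap 0.4014555703298083 gf 39.86789882183075 f [-3.0886  2.3746  6.4801] m [ 0.3083  0.3693 -0.0354]
delta tool [ 0.0011  0.0004 -0.0003]
```

Call:
apply_moves --pt "0 -0.0005 0 0 0 0.12 1" --pt "0 0 0 0 0 0.12 1" --pt "0 0 0 0 0 0 1"

```text
t: 23.08
tcp_pos: [0.5197, -0.2153, 0.1696]
tool_rot: [0.963, 0.269, 0.0, 0.001]
force: [-2.6, 2.7, 5.8]
finger_gap: 0.405
gripper_force: 39.8
```

Run:
```python
from h import *
to((.5210,-.2150,.170))
```

```text
t 23.075 tcp [ 0.5197 -0.2153  0.1696] yaw 0.5450978372603101 z [ 0.0004 -0.0012 -1.    ] q [-0.591   0.5242  1.6527 -0.0009  0.9637  0.4352] gap 0.4046937640661374 gf 39.77680027484894 f [-2.5655  2.7427  5.7904] m [ 0.1763  0.222  -0.0532]
delta tool [ 0.0013  0.0004 -0.0004]
```

Call:
apply_moves --pt "0 0 0.0001 0 0 0.12 1" --pt "0 0 0 0 0 0.12 1" --pt "0 0 0 0 0 0 1"

```text
t: 23.45
tcp_pos: [0.5196, -0.2151, 0.1695]
tool_rot: [0.988, 0.152, 0.0, 0.0]
force: [-1.9, 2.5, 6.5]
finger_gap: 0.403
gripper_force: 39.8
```

Run:
```python
from h import *
to((.5210,-.2150,.170))
```

```text
t 23.45 tcp [ 0.5196 -0.2151  0.1695] yaw 0.3051722161410884 z [ 0.0001 -0.0008 -1.    ] q [-0.5909  0.5243  1.653  -0.0007  0.9638  0.6752] gap 0.4032458666506422 gf 39.80208992958069 f [-1.9046  2.5153  6.4997] m [ 0.237   0.3471 -0.0201]
delta tool [ 0.0014  0.0003 -0.0005]
```

Call:
apply_moves --pt "0 0 0.0001 0 0 0.12 1" --pt "0 0 0 0 0 0.12 1" --pt "0 0 0 0 0 0 1"

```text
t: 23.82
tcp_pos: [0.5195, -0.2149, 0.1694]
tool_rot: [0.999, 0.033, -0.0, 0.0]
force: [-2.0, 2.7, 6.1]
finger_gap: 0.407
gripper_force: 39.8
```

Run:
```python
from h import *
to((.5210,-.2150,.170))
```

```text
t 23.825 tcp [ 0.5195 -0.2149  0.1694] yaw 0.06512850860735599 z [-0.     -0.0004 -1.    ] q [-0.5908  0.5244  1.6532 -0.0004  0.9638  0.9152] gap 0.407069205882993 gf 39.81919348239899 f [-2.02    2.6619  6.1106] m [ 0.2891  0.359  -0.0679]
delta tool [ 0.0015  0.0002 -0.0006]
```

Call:
apply_moves --pt "0 0 0.0001 0 0 0.1 1" --pt "0 0 0 0 0 0.1 1" --pt "0 0 0 0 0 0 1"

```text
t: 24.2
tcp_pos: [0.5195, -0.2147, 0.1693]
tool_rot: [0.998, -0.067, -0.0, 0.0]
force: [-1.9, 2.8, 6.4]
finger_gap: 0.408
gripper_force: 39.8
```

Run:
```python
from h import *
to((.5210,-.2150,.170))
```

```text
t 24.2 tcp [ 0.5195 -0.2147  0.1693] yaw -0.1347959658179745 z [-0.0001 -0.     -1.    ] q [-0.5906  0.5245  1.6534 -0.0001  0.9638  1.1151] gap 0.40766795590542243 gf 39.835370779037476 f [-1.9067  2.7915  6.3546] m [ 0.3555  0.3737 -0.0376]
delta tool [ 0.0015  0.0001 -0.0007]
```

Call:
apply_moves --pt "0 0 0 0 0 0.08 1" --pt "0 0 0 0 0 0.06 1" --pt "0 0 0 0 0 0 1"

```text
t: 24.58
tcp_pos: [0.5195, -0.2146, 0.1692]
tool_rot: [0.991, -0.135, -0.0, 0.0]
force: [-1.1, 4.1, 5.6]
finger_gap: 0.406
gripper_force: 39.8
```

Run:
```python
from h import *
to((.5210,-.2150,.170))
```

```text
t 24.575 tcp [ 0.5195 -0.2146  0.1692] yaw -0.2704755476580531 z [-0.0006 -0.0007 -1.    ] q [-0.59    0.5246  1.6534 -0.0011  0.9637  1.2519] gap 0.40600479245428467 gf 39.81542944908142 f [-1.1199  4.0974  5.5793] m [0.5234 0.2488 0.8092]
delta tool [ 0.0015  0.     -0.0008]
```

Call:
apply_moves --pt "0 0 0 0 0 0.06 1" --pt "0 0 0 0 0 0.06 1" --pt "0 0 0 0 0 0 1"

```text
t: 24.95
tcp_pos: [0.5174, -0.2134, 0.169]
tool_rot: [0.981, -0.194, -0.003, -0.0]
force: [-4.6, 4.2, 9.0]
finger_gap: 0.408
gripper_force: 40.4
```

Run:
```python
from h import *
to((.5210,-.2150,.170))
```

```text
t 24.95 tcp [ 0.5174 -0.2134  0.169 ] yaw -0.3909995826875102 z [-0.0055  0.002  -1.    ] q [-0.5902  0.5241  1.6555 -0.0017  0.9677  1.3726] gap 0.40829458072389113 gf 40.395410656929016 f [-4.5924  4.1843  8.9626] m [0.7981 0.9212 0.5618]
delta tool [ 0.004   0.0001 -0.001 ]
```

At yaw of about -0.25 the moment jumped to 0.8 N m, after 3.37 rad of turning and 1.6 mm of descent, so that is the stop. Further turning only slipped the pads. Now I back off counterclockwise, first watching the wind-up release.

Call:
apply_moves --pt "0 0 0 0 0 -0.03 1" --pt "0 0 0 0 0 0 1"

```text
t: 25.2
tcp_pos: [0.5173, -0.2135, 0.169]
tool_rot: [0.984, -0.18, -0.003, -0.001]
force: [-5.7, 4.9, 9.7]
finger_gap: 0.405
gripper_force: 40.3
```

Run:
```python
from h import *
to((.5200,-.2150,.170))
```

```text
t 25.2 tcp [ 0.5173 -0.2135  0.169 ] yaw -0.36289736512147236 z [-0.0052  0.0024 -1.    ] q [-0.5906  0.524   1.6556 -0.0011  0.9677  1.3437] gap 0.40525165427736354 gf 40.30320346355438 f [-5.7029  4.8854  9.6668] m [0.7181 0.9359 0.1448]
delta tool [ 0.003   0.0004 -0.001 ]
```

Call:
apply_moves --pt "0 0 0 0 0 -0.03 1" --pt "0 0 0 0 0 0 1"

```text
t: 25.45
tcp_pos: [0.5173, -0.2136, 0.169]
tool_rot: [0.986, -0.166, -0.003, -0.001]
force: [-5.5, 4.7, 8.7]
finger_gap: 0.403
gripper_force: 40.3
```

Run:
```python
from h import *
to((.5200,-.2150,.170))
```

```text
t 25.45 tcp [ 0.5173 -0.2136  0.169 ] yaw -0.3335300659471814 z [-0.0051  0.0025 -1.    ] q [-0.5908  0.524   1.6556 -0.001   0.9677  1.3141] gap 0.4034907888596217 gf 40.30761659145355 f [-5.4715  4.7484  8.6825] m [ 0.6876  0.9716 -0.0005]
delta tool [ 0.003   0.0004 -0.001 ]
```

Call:
apply_moves --pt "0 0 0 0 0 -0.08 1" --pt "0 0 -0.0001 0 0 -0.14 1" --pt "0 0 -0.0001 0 0 -0.16 1" --pt "0 0 -0.0001 0 0 -0.16 1" --pt "0 0 -0.0001 0 0 -0.16 1" --pt "0 0 -0.0001 0 0 -0.16 1" --pt "0 0 -0.0001 0 0 -0.14 1" --pt "0 0 0 0 0 0 1"

```text
t: 26.45
tcp_pos: [0.5179, -0.2167, 0.1695]
tool_rot: [0.945, 0.328, -0.002, 0.001]
force: [-6.3, -2.8, 5.1]
finger_gap: 0.405
gripper_force: 40.0
```

Run:
```python
from h import *
to((.5200,-.2150,.170))
```

```text
t 26.45 tcp [ 0.5179 -0.2167  0.1695] yaw 0.6681211000583474 z [-0.0038 -0.0033 -1.    ] q [-0.5928  0.5241  1.6534 -0.006   0.9655  0.3133] gap 0.40547056136571336 gf 39.96047079563141 f [-6.3092 -2.7982  5.0867] m [-0.5016  1.0813  0.0608]
delta tool [ 0.0027 -0.     -0.0005]
```

Call:
apply_moves --pt "0 0 -0.0001 0 0 -0.15 1" --pt "0 0 -0.0001 0 0 -0.15 1" --pt "0 0 -0.0001 0 0 -0.15 1" --pt "0 0 0 0 0 -0.1 1" --pt "0 0 0 0 0 0 1" --pt "0 0 0 0 0 0 1"

```text
t: 27.2
tcp_pos: [0.5193, -0.2178, 0.1699]
tool_rot: [0.82, 0.572, -0.002, 0.002]
force: [-3.2, -4.7, 1.5]
finger_gap: 0.407
gripper_force: 39.7
```

Run:
```python
from h import *
from station import snapshot
to((.5200,-.2150,.170))
cv2.imwrite("pics/end.png",snapshot("scene")[:,:,::-1])
```

```text
t 27.2 tcp [ 0.5193 -0.2178  0.1699] yaw 1.2172346258523494 z [-0.0006 -0.0056 -1.    ] q [-0.5929  0.5243  1.6515 -0.006   0.9631 -0.2359] gap 0.4068066100919357 gf 39.69799518585205 f [-3.2414 -4.7099  1.5242] m [-0.7868  0.7035  0.053 ]
delta tool [ 0.0029 -0.0004 -0.0002]
```

The cap is backed off about 1.56 rad and held with 40 N, with the gripper centred within about 3 mm. Handing in.

```bash
python3 -c "
from station import *
print(sign_off())"
```

```text
the job is handed in; nothing more can be done
None
```

The job is handed in: the crank lies flat on the board, knob up, and the cap was screwed to its stop, backed off about 1.56 rad, and is still held at 40 N; `sign_off()` gave no verdict.

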